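# Unload the press on a glued panel painting

### The arm

A 6-joint arm with a two-finger parallel gripper is mounted at the origin on the work surface. World frame = base frame: x ahead of the robot, y to its left, z up, the work surface at z = 0. Lengths are in mm, angles in rad, forces in N, time in s.
With the tool pointing down it reaches from about 275 to 750 mm from the base axis. Payload 10.2 kg.
Tool frame: the origin (TCP) lies between the finger pads; the fingertips stand 17 mm ahead of it and the grasp point (between the pads) lies 2 mm behind it; z points along the fingers, y is the line along which they close (so a half turn about z gives the same grasp; the last joint's range is limited). The gripper opens to 85 mm and grips with 20 to 120 N. Pads are 22 mm wide; open, the fingers measure 114 mm over their backs; the gripper's body (76 mm by 85 mm) begins 54 mm behind the grasp point. The pads swing forward as they close: fully open they stand 13 mm farther back than shut.
Start: joints at [1.001, 0.313, 1.498, -0, 1.331, -0.223], TCP at [178.455, 493.746, 215.994] pointing down, gripper open.
Joint ranges: [-2.94, 2.94], [-0.97, 2.17], [0.19, 2.56], [-1.23, 4.37], [0.02, 3.11], [-2.88, 2.88]. Speed limits (rad/s): [2.39, 2.39, 3.01, 3.14, 3.14, 3.14].

### API

Orientations are given as a unit quaternion [w, x, y, z].
In Python, from rig import * gives the robot as it stands.
- The arm moves only by the tool step_arm, never from a script. Its argument "commands" is text: rows parted by semicolons, each of 7 numbers parted by spaces: the opening, from 0 (shut) to 1 (fully open), then the shift along the tool's x, y, z in cm, then the turn, a rotation vector about the tool's x, y, z in rad. In form: hand x y z rx ry rz; .... A call has 1 to 20 rows; each row is the pose to reach, as a shift and turn from the pose commanded when the call began, along the tool's axes at that moment; what a row does not reach only later rows make up. A row lasts 1/12 s, in which the tool goes at most 41.7 mm and 7.16 degrees, less where a joint would pass 70% of its speed; a pose out of reach is approached as far as the arm can. A call with a gripper value outside its range is refused whole. The fingers move at their own pace and stop on an object; "newtons" is the grip in N (left out, the last holds). Time passes only in rows, so rows that repeat a pose let the fingers close. It gives the time, the measured TCP pose, the force, the opening and the grip force at its end, in the units of the state.
- sense(): the state, without advancing time (a new reading comes with each control period).
- capture(name): name is "scene" or "top"; returns the picture (384x512x3 uint8, red, green, blue); there is no depth.
- camera_model(name): a dict with "mtx" (3x3 intrinsics, pixels), "eye" and "rotation" of the camera in the world. Camera axes: x right, y down, z forward; pixel columns grow to the right and rows downward; lengths in mm; the calibration is good to about 2 mm. A picture is of the moment at which its call begins. camera_model takes no time and is no camera call.
- finish_job(): hands the job in; it is judged then, once.
Trained networks look in the newest picture that a camera, given by its name, has taken for a name from the list of things; names that differ only in an ending like _2 or _b are one class to them, and where a whole thing is asked for, a point or a joint stands for the part that bears it (a point fixed in the world has none). Each returns a list of dicts, best first, with "score" (0 to 1); they miss things now and then, are a little off and sometimes report something else, mostly with a low value. They report only what shows in the picture. A call takes as long as a camera call. They do not tell look-alikes from the thing itself.
- search_frame(camera, label): "rect" ([centre column, centre row, width, height] in pixels, round what is visible of it).
- trace(camera, label): "mask" (384x512 bool, what is visible of it) and "rect" ([centre column, centre row, width, height] in pixels, round what is visible of it).
- spot_point(camera, label): "xy" ([column, row] in pixels: a listed point, or the origin of a listed thing).
The state is a dict: "time_s": time; "joints": joint angles; "dq": joint speeds; "tau": joint torques, N m; "eef_pos": TCP position; "ee_rot": TCP orientation; "force": force on the tool from outside, world axes, zero at the start; "wrist_torque": the same for the moment, N m; "grip_width": opening from 0.0 (shut) to 1.0 (fully open); "grip_force": force on a finger pad.
Only numpy, scipy, OpenCV 4.12 (cv2) and the standard library are available. Lean on these libraries where they do the work, as an engineer would, in place of code of your own. Each camera call takes 0.05 s, during which the arm holds its last target. There are 200 camera calls.

### The job

The glue under the painted panel has set, so take its press apart from the top down: stand the small red, the brass and the square steel weight each in its own felt-lined tray (small round, large round, square), then lay the pressing board lengthwise, centred and felt down, on the wire drying rack, and last lay the painting, face up and centred, along the cradle across both padded bars. Set everything down rather than dropping it, never let a weight touch the painting itself, and do not drag the painting about while the board still lies on it.

Things in the scene. Friction and masses are not known exactly. Their poses are not given: they have to be found in the camera images.
- panel: The painting: a long narrow oak panel, 170 mm (its x) by 66 mm (its y), 16 mm thick, about 0.13 kg, gilt edge and red border with a painted landscape inside; its picture side is up. It lies flat on the black mat (work surface, z = 0) at the bottom of the press, with its long side roughly along the world x (yaw up to about 0.25 rad). Origin: centre of the underside, z up.
- board: The pressing board: pale plywood faced below with grey felt, 136 mm (its x) by 50 mm (its y), 18 mm thick in all, about 0.09 kg. It lies centred lengthwise on the painting, which shows 8 mm beyond it on either long side and 17 mm at the ends. Origin: centre of the underside (the felt), z up.
- brass: The brass weight: plain cylinder, 46 mm diameter, 40 mm high, flat top, yellow metal with one fine dark line near the top, about 0.55 kg. It stands near one end of the pressing board, 34 mm from the board's centre along its length; which end varies. Origin: centre of the underside.
- steel: The steel weight: square bright grey block, 44 x 44 mm, 40 mm high, flat top, about 0.58 kg. It stands near the other end of the pressing board, 34 mm from its centre (about 23 mm of free space between it and the brass weight), sides square to the board within about 0.12 rad. Origin: centre of the underside, x and y along its sides.
- redweight: The small weight: red enamelled cylinder, 32 mm diameter, 28 mm high, flat top, about 0.16 kg. It stands on top of the brass or of the steel weight (which one varies). Origin: centre of the underside.
- round_tray: Place of the brass weight: the larger round tray, turned brown wood, 82 mm outside and 72 mm inside diameter, lined with dark green felt; rim 12 mm above the table, felt floor 6 mm above the table. Fixed. Origin: centre of the underside, on the table.
- square_tray: Place of the steel weight: square brown-wood tray, 74 mm outside and 64 mm inside, lined with grey felt; rim 12 mm above the table, felt floor 6 mm above the table. Fixed. Origin: centre of the underside; x and y along its sides.
- small_tray: Place of the red weight: the small round tray, light wood, 64 mm outside and 54 mm inside diameter, lined with red felt; rim 12 mm above the table, felt floor 6 mm above the table. Fixed. Origin: centre of the underside.
- rack: Place of the pressing board: low drying rack of bright steel wire, 175 mm (its x, the long way) by 88 mm (its y); nine cross wires 20 mm apart make a flat top 30 mm above the table, without a rim. Fixed. Origin: centre of the rack at table height, x along its length.
- cradle: Place of the painting: wooden base, 150 mm (its x) by 100 mm (its y) and 6 mm thick, with two blue padded bars across it, 26 mm wide, 100 mm long (along its y), at 55 mm either side of the centre along x; their flat tops are 30 mm above the table, without stops. The painting lies along its x, resting on both bars. Fixed. Origin: centre of the underside, on the table.
Mind the look-alikes: they are no part of the job. What is shaped like the steel but pink is not meant.

How it is judged:
By the outcome, as a careful person would: the job done as asked, in the order asked, and still so for the second after the job is handed in, with the robot touching nothing.
It also fails if it takes over 131 s, if anything falls off the work surface, if the arm or the gripper's body presses on something with over 40 N, if the wrist force passes 120 N, or if a joint passes its speed limit or range.

## Working session

There is one attempt and no reset: what is moved stays moved. The work goes in short steps, Python scripts to look and compute and a tool call to move; the robot and the scene stay as the last step left them, time stands still between calls to the robot, and variables do not carry over. Pictures are saved under pics/ and viewed, at most 14 in all, crops included, and the job is handed in when it is done.

Besides the shell and the picture viewer there is one more tool, called after ">>>" as a command line: name --argument value ..., lists and objects as JSON in quotes. step_arm: Moves the arm, as the interface text tells. Its arguments: {"type":"object","properties":{"commands":{"type":"string"},"newtons":{"type":"number"}},"required":["commands"]}

```bash
ls; mkdir -p pics; python3 - <<'E'
from rig import *
import cv2,numpy as np
s=sense();print(s)
for c in("top","scene"):
    m=camera_model(c);print(c,np.round(m["mtx"],1).tolist(),np.round(m["eye"],1),np.round(m["rotation"],4).tolist())
    im=capture(c);cv2.imwrite(f"pics/{c}0.png",cv2.resize(im[...,::-1],(768,576),interpolation=cv2.INTER_CUBIC))
E
```

```text
pics
{'time_s': 0.0, 'joints': array([ 1.00061265e+00,  3.13420561e-01,  1.49848371e+00, -1.81759252e-05,
        1.33101742e+00, -2.23368219e-01]), 'dq': array([-0.0001107 , -0.00155163,  0.00025457, -0.0003465 , -0.00200756,
        0.00022989]), 'tau': array([-3.53105706e-04, -4.12266254e+01, -2.59739453e+01, -2.48178821e-04,
        4.16024282e-03,  4.80474071e-06]), 'eef_pos': array([178.28382896, 493.48175671, 215.43261144]), 'ee_rot': array([-2.48661214e-04,  1.72537796e-01,  9.85002674e-01, -6.16306537e-04]), 'force': array([ 0.37287858, -0.6289289 ,  0.23267877]), 'wrist_torque': array([ 0.05321541, -0.06547036, -0.00808908]), 'grip_force': 0.0, 'grip_width': 0.9970941160520722}
top [[487.6, 0.0, 247.8], [0.0, 487.6, 190.4], [0.0, 0.0, 1.0]] [ 447.7   21.  1271.8] [0.0302, -0.7011, 0.7108, -0.0487]
scene [[440.2, 0.0, 257.9], [0.0, 440.2, 191.2], [0.0, 0.0, 1.0]] [1315.1  259.9  662.1] [-0.2643, 0.5153, 0.731, -0.3608]
```

View pics/top0.png

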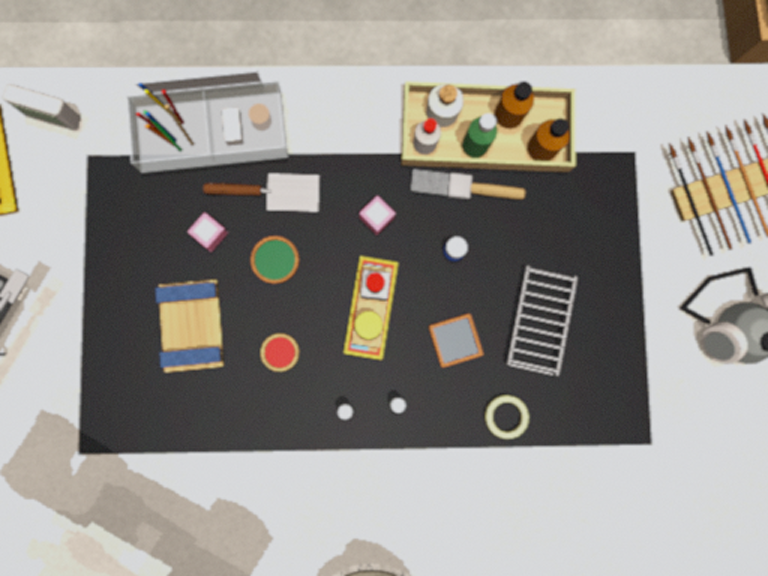

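View pics/scene0.png

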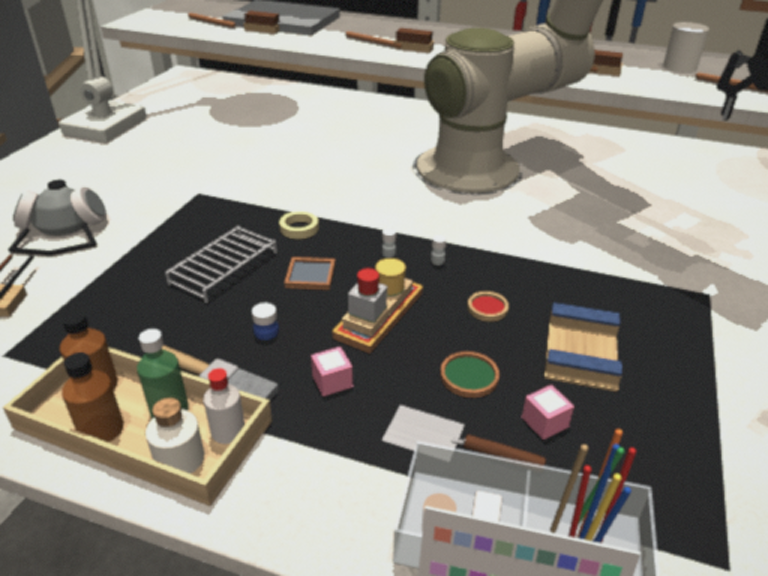

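```bash
cat > h.py <<'E'
from rig import *
import cv2,numpy as np
from scipy.optimize import minimize
from scipy.spatial.transform import Rotation as R
CM={c:camera_model(c) for c in("top","scene")}
def rot(c):
    q=CM[c]["rotation"];return R.from_quat([q[1],q[2],q[3],q[0]]).as_matrix()
def proj(P,c):
    p=(np.asarray(P,float)-CM[c]["eye"])@rot(c);p=p@np.array(CM[c]["mtx"]).T
    return p[:,:2]/p[:,2:]
def unproj(uv,z,c):
    d=rot(c)@np.linalg.solve(CM[c]["mtx"],[uv[0],uv[1],1.]);e=np.array(CM[c]["eye"])
    return e+d*(z-e[2])/d[2]
def box(w,d,z0,z1): return np.array([[x,y,z] for x in(-w/2,w/2) for y in(-d/2,d/2) for z in(z0,z1)])
def cyl(D,z0,z1):
    a=np.arange(0,2*np.pi,.2);return np.array([[D/2*np.cos(t),D/2*np.sin(t),z] for t in a for z in(z0,z1)])
def sil(pts,x,y,yaw,c,S=8):
    P=pts@R.from_euler('z',yaw).as_matrix().T+[x,y,0]
    h=cv2.convexHull(proj(P,c).astype(np.float32))
    m=np.zeros((384,512),np.uint8);cv2.fillConvexPoly(m,np.round(h*16).astype(np.int32),255,cv2.LINE_AA,4);return m/255.
def fit(pts,masks,x0,cams=("top","scene"),yaw=True):
    f=lambda p:sum(np.abs(sil(pts,p[0],p[1],p[2] if yaw else 0,c)-masks[c]).sum()/masks[c].sum() for c in cams)
    best=None
    for y0 in ([x0[2]] if len(x0)>2 else np.arange(0,np.pi,.4) if yaw else [0]):
        s=np.array([[x0[0],x0[1],y0]]*4)+np.array([[0,0,0],[6,0,0],[0,6,0],[0,0,.2]])
        r=minimize(f,s[0],method='Nelder-Mead',options=dict(initial_simplex=s,xatol=.02,fatol=1e-5))
        if best is None or r.fun<best.fun:best=r
    return np.round(best.x,3),round(best.fun,3)
MOD=dict(round_tray=cyl(82,0,12),square_tray=box(74,74,0,12),small_tray=cyl(64,0,12),rack=box(175,88,28,30),
 cradle=np.vstack([box(150,100,0,6),box(136,100,6,30)]),panel=box(170,66,0,16),board=box(136,50,16,34),brass=cyl(46,34,74),steel=box(44,44,34,74),redweight=cyl(32,74,102))
E
python3 - <<'E'
from h import *
import pickle
im={c:capture(c) for c in CM}
M={}
for k in MOD:
    for c in CM:
        r=trace(c,k)
        print(k,c,[(round(float(q["score"]),2),np.round(q["rect"],1).tolist(),int(q["mask"].sum())) for q in r[:3]])
        M[k,c]=r
pickle.dump((im,M),open("m.pkl","wb"))
a=cv2.resize(im["top"][160:250,210:280],None,fx=6,fy=6,interpolation=cv2.INTER_CUBIC)
b=cv2.resize(im["scene"][165:240,215:290],None,fx=5,fy=540/75,interpolation=cv2.INTER_CUBIC)
cv2.imwrite("pics/crop.png",np.hstack([a,b])[...,::-1])
E
```

```text
round_tray top [(0.65, [180.1, 173.4, 31.7, 35.1], 780)]
round_tray scene [(0.58, [312.4, 251.1, 36.5, 32.6], 913)]
square_tray top [(0.74, [304.4, 227.9, 33.4, 39.9], 842)]
square_tray scene [(0.59, [206.6, 183.0, 34.5, 18.6], 606)]
small_tray top [(0.79, [184.9, 235.7, 30.5, 24.5], 493)]
small_tray scene [(0.77, [324.6, 205.1, 24.1, 18.1], 419)]
rack top [(0.59, [362.6, 214.6, 53.8, 77.5], 595)]
rack scene [(0.89, [147.6, 173.6, 73.5, 34.4], 180)]
cradle top [(0.72, [126.5, 217.2, 47.1, 60.0], 2259), (0.65, [181.8, 173.2, 34.1, 33.5], 790)]
cradle scene [(0.89, [384.9, 232.3, 45.8, 60.8], 2424)]
panel top [(0.96, [247.0, 202.7, 30.6, 66.8], 477)]
panel scene [(0.61, [251.8, 211.4, 59.5, 45.9], 576)]
board top [(0.74, [248.0, 206.3, 28.2, 58.7], 392)]
board scene [(0.76, [251.2, 204.8, 45.5, 37.2], 475)]
brass top [(0.83, [244.4, 218.1, 18.4, 20.4], 285), (0.49, [125.3, 217.4, 44.6, 56.0], 2302)]
brass scene [(0.9, [260.6, 187.8, 23.3, 28.7], 377)]
steel top [(0.91, [139.2, 156.1, 28.6, 21.1], 373), (0.69, [251.1, 188.6, 24.4, 20.6], 167), (0.62, [252.6, 144.2, 19.5, 25.7], 365)]
steel scene [(0.87, [365.8, 274.9, 36.5, 34.9], 830), (0.59, [243.9, 202.7, 24.7, 24.4], 422), (0.57, [223.1, 247.4, 28.4, 30.1], 669)]
redweight top [(0.51, [251.3, 191.3, 9.4, 12.6], 131)]
redweight scene [(0.8, [243.8, 187.4, 15.1, 22.5], 226)]
```

View pics/crop.png

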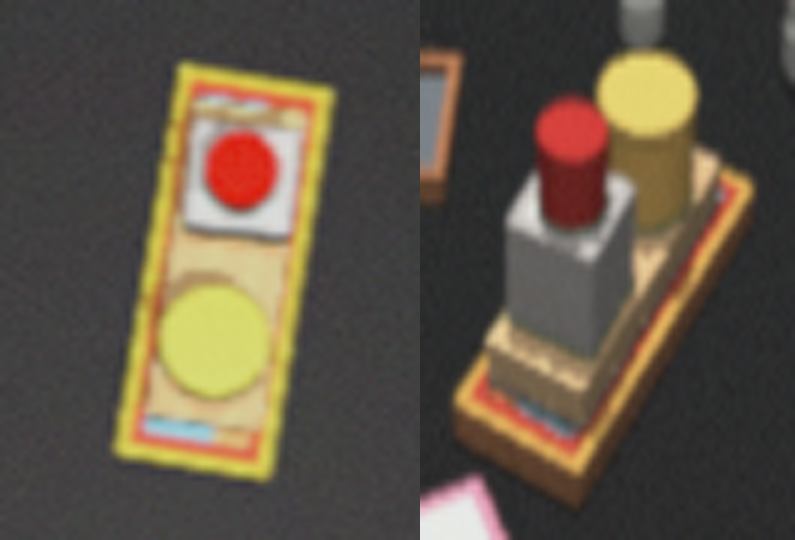

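```bash
cat > seg.py <<'E'
from h import *
def fg(im):
    f=im.astype(float);return ((f.max(2)>105)|((f.max(2)-f.min(2))>35)).astype(np.uint8)
def comp(im,uv,hull=True):
    n,l,st,_=cv2.connectedComponentsWithStats(fg(im))
    u,v=int(round(uv[0])),int(round(uv[1]))
    w=l[v-4:v+5,u-4:u+5];w=w[w>0]
    k=np.bincount(w).argmax();m=(l==k).astype(np.uint8)
    if hull:
        o=np.zeros_like(m);cv2.fillConvexPoly(o,cv2.convexHull(cv2.findNonZero(m)),1);m=o
    return m.astype(float)
E
python3 - <<'E'
from seg import *
import pickle
im,M=pickle.load(open("m.pkl","rb"))
C=dict(round_tray=[(183,173),(313,249)],square_tray=[(304,227),(207,181)],small_tray=[(186,235),(325,203)],rack=[(362,214),(148,174)],cradle=[(127,217),(389,232)],panel=[(247,205),(252,206)])
for k,(a,b) in C.items():
    ms=dict(top=comp(im["top"],a),scene=comp(im["scene"],b))
    x0=unproj(a,10,"top")[:2]
    yw=k not in("round_tray","small_tray")
    for cams in (("top",),("scene",)) if k!="panel" else (("top",),):
        print(k,cams,[int(ms[c].sum()) for c in cams],*fit(MOD[k],ms,x0,cams,yw))
t=im["top"].astype(int);hsv=cv2.cvtColor(im["top"],cv2.COLOR_RGB2HSV)
win=np.zeros((384,512),bool);win[170:240,228:268]=1
def cen(m,z,n):
    k=cv2.connectedComponentsWithStats(m.astype(np.uint8));i=k[2][1:,4].argmax()+1
    print(n,k[2][i],np.round(k[3][i],2),np.round(unproj(k[3][i],z,"top"),1));return k[1]==i
w2=win.copy();w2[:178]=0;w2[199:]=0
r=cen(win&(t[...,0]>150)&(t[...,1]<90)&(np.indices((384,512))[1]>243)&(np.indices((384,512))[1]<258)&w2,102,"red")
b=cen(win&(hsv[...,0]>26)&(hsv[...,0]<34)&(hsv[...,1]>100)&(np.indices((384,512))[0]>206)&(np.indices((384,512))[0]<227)&(np.indices((384,512))[1]>235)&(np.indices((384,512))[1]<256),74,"brass")
s=cen(win&(((t.max(2)-t.min(2))<40)&(t.max(2)>140)|r),74,"steel")
pts=cv2.findNonZero(s.astype(np.uint8));print(cv2.minAreaRect(pts))
# tool pose
q=sense()["ee_rot"];print(R.from_quat([q[1],q[2],q[3],q[0]]).as_matrix().round(3))
E
```

```text
round_tray ('top',) [869] [6.38032e+02 1.55628e+02 9.50000e-02] 0.036
round_tray ('scene',) [984] [6.35500e+02 1.56658e+02 4.80000e-02] 0.071
square_tray ('top',) [966] [ 4.92572e+02 -1.57423e+02  2.96000e-01] 0.063
square_tray ('scene',) [664] [ 491.135 -157.041    3.404] 0.064
small_tray ('top',) [567] [4.76673e+02 1.46976e+02 9.00000e-02] 0.05
small_tray ('scene',) [438] [ 4.73308e+02  1.47487e+02 -5.00000e-03] 0.137
rack ('top',) [2515] [ 5.23533e+02 -3.03363e+02 -2.34000e-01] 0.034
rack ('scene',) [1530] [ 5.27483e+02 -2.99208e+02 -2.61000e-01] 0.077
cradle ('top',) [2561] [5.25412e+02 2.99689e+02 8.40000e-02] 0.035
cradle ('scene',) [1501] [487.881 298.369   3.207] 0.674
panel ('top',) [1918] [552.015 -10.405   2.965] 0.062
red [245 182  11  13 110] [249.75 187.88] [584.8 -15.7 102. ]
brass [237 208  18  18 264] [245.38 216.3 ] [517.9  -4.7  74. ]
steel [240 180  20  20 294] [249.85 189.49] [584.1 -16.8  74. ]
((249.86924743652344, 189.04615783691406), (18.357139587402344, 17.985036849975586), 7.125016689300537)
[[-0.94  0.34  0.  ]
 [ 0.34  0.94  0.  ]
 [-0.    0.   -1.  ]]
```

```bash
cat > go.py <<'E'
from rig import *
import numpy as np
from scipy.spatial.transform import Rotation as R
def go(*T):
    """T: (x,y,z,angle of tool y in world)"""
    s=sense();q=s["ee_rot"];r=R.from_quat([q[1],q[2],q[3],q[0]]);A=r.as_matrix()
    print("t",round(s["time_s"],2),"pos",np.round(s["eef_pos"],1),"j",np.round(s["joints"],2),"w",round(s["grip_width"],3),"tilt",A[:2,2].round(3))
    a=np.arctan2(A[1,1],A[0,1])
    for t in T:
        d=A.T@(np.array(t[:3])-s["eef_pos"])/10
        da=(t[3]-a+np.pi/2)%np.pi-np.pi/2
        print(t,"shift cm",d.round(2),"rz",round(-da,3))
E
python3 - <<'E'
from go import *
go((584.8,-15.7,150,1.394),(584.8,-15.7,99,1.394))
E
```

```text
t 1.2 pos [178.5 493.7 216. ] j [ 1.    0.31  1.5  -0.    1.33 -0.22] w 1.002 tilt [0. 0.]
(584.8, -15.7, 150, 1.394) shift cm [-55.53 -34.1    6.6 ] rz -0.17
(584.8, -15.7, 99, 1.394) shift cm [-55.53 -34.1   11.7 ] rz -0.17
```

>>> step_arm --commands "1 -55.5 -34.1 5 0 0 -0.17;1 -55.5 -34.1 5 0 0 -0.17;1 -55.5 -34.1 5 0 0 -0.17;1 -55.5 -34.1 5 0 0 -0.17;1 -55.5 -34.1 5 0 0 -0.17;1 -55.5 -34.1 5 0 0 -0.17;1 -55.5 -34.1 5 0 0 -0.17;1 -55.5 -34.1 5 0 0 -0.17;1 -55.5 -34.1 5 0 0 -0.17;1 -55.5 -34.1 5 0 0 -0.17;1 -55.5 -34.1 5 0 0 -0.17;1 -55.5 -34.1 5 0 0 -0.17;1 -55.5 -34.1 5 0 0 -0.17;1 -55.5 -34.1 5 0 0 -0.17;1 -55.5 -34.1 5 0 0 -0.17;1 -55.5 -34.1 5 0 0 -0.17;1 -55.5 -34.1 5 0 0 -0.17;1 -55.5 -34.1 5 0 0 -0.17;1 -55.5 -34.1 5 0 0 -0.17;1 -55.5 -34.1 5 0 0 -0.17" --newtons 60

```text
time_s: 2.87
eef_pos: [584.1, -14.6, 166.3]
ee_rot: [0.0, 0.088, 0.996, 0.0]
force: [-0.5, 0.4, -0.6]
grip_width: 1.003
grip_force: 0.0
```

```bash
python3 - <<'E'
from go import *
go((584.8,-15.7,99,1.394))
im=capture("scene");import cv2
cv2.imwrite("pics/a1.png",cv2.resize(im[130:260,180:340,::-1],None,fx=4,fy=4,interpolation=cv2.INTER_CUBIC))
E
```

```text
t 2.87 pos [584.1 -14.6 166.3] j [-0.23  0.48  1.38  0.    1.27 -1.62] w 1.003 tilt [0. 0.]
(584.8, -15.7, 99, 1.394) shift cm [-0.09 -0.1   6.73] rz 0.001
```

View pics/a1.png

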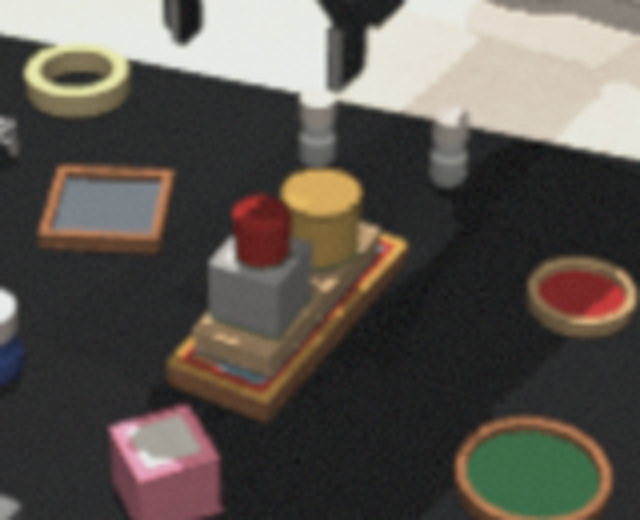

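>>> step_arm --commands "1 -0.1 -0.1 2.5 0 0 0;1 -0.1 -0.1 5 0 0 0;1 -0.1 -0.1 6.2 0 0 0;1 -0.1 -0.1 6.7 0 0 0;1 -0.1 -0.1 6.7 0 0 0;0 -0.1 -0.1 6.7 0 0 0;0 -0.1 -0.1 6.7 0 0 0;0 -0.1 -0.1 6.7 0 0 0;0 -0.1 -0.1 6.7 0 0 0;0 -0.1 -0.1 6.7 0 0 0;0 -0.1 -0.1 6.7 0 0 0;0 -0.1 -0.1 6.7 0 0 0;0 -0.1 -0.1 6.7 0 0 0;0 -0.1 -0.1 6.7 0 0 0;0 -0.1 -0.1 6.7 0 0 0;0 -0.1 -0.1 6.2 0 0 0;0 -0.1 -0.1 5 0 0 0;0 -0.1 -0.1 3 0 0 0;0 -0.1 -0.1 0 0 0 0;0 -0.1 -0.1 0 0 0 0" --newtons 50

```text
time_s: 4.58
eef_pos: [587.5, -17.2, 171.8]
ee_rot: [0.004, 0.088, 0.996, -0.001]
force: [1.3, -1.0, 1.3]
grip_width: -0.004
grip_force: 0.0
```

```bash
python3 - <<'E'
from go import *
go((475.5,147.2,120,1.394),(475.5,147.2,60,1.394),(475.5,147.2,31.5,1.394))
import cv2
a=capture("top")[140:250,170:290];b=capture("scene")[110:220,190:310]
cv2.imwrite("pics/a2.png",cv2.resize(np.hstack([a,b])[...,::-1],None,fx=3,fy=3,interpolation=cv2.INTER_CUBIC))
E
```

```text
t 4.58 pos [587.5 -17.2 171.8] j [-0.23  0.48  1.37 -0.    1.28 -1.62] w -0.004 tilt [ 0.009 -0.002]
(475.5, 147.2, 120, 1.394) shift cm [13.96 14.22  5.05] rz 0.0
(475.5, 147.2, 60, 1.394) shift cm [14.01 14.22 11.05] rz 0.0
(475.5, 147.2, 31.5, 1.394) shift cm [14.04 14.22 13.9 ] rz 0.0
```

View pics/a2.png

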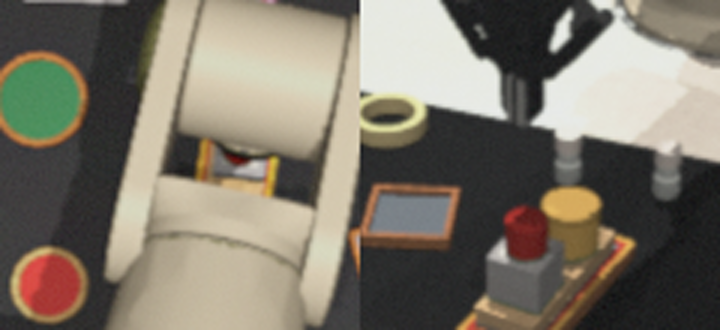

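>>> step_arm --commands "1 0 0 0 0 0 0;1 0 0 0 0 0 0;1 0 0 0 0 0 0;1 0 0 0 0 0 0;1 0 0 0 0 0 0;1 0 0 0 0 0 0"

```text
time_s: 5.18
eef_pos: [585.3, -16.7, 165.8]
ee_rot: [-0.0, 0.088, 0.996, 0.0]
force: [0.2, 0.4, -0.3]
grip_width: 0.846
grip_force: 0.0
```

>>> step_arm --commands "1 0 0 0 0 0 0;1 0 0 0 0 0 0;1 0 0 0 0 0 0;1 0 0 0 0 0 0"

```text
time_s: 5.52
eef_pos: [585.3, -16.7, 166.0]
ee_rot: [0.0, 0.088, 0.996, -0.0]
force: [0.0, 0.3, -0.1]
grip_width: 1.004
grip_force: 0.0
```

```bash
python3 - <<'E'
from go import *
go((584.8,-15.7,99,1.394))
import cv2,h
from seg import *
E
```

```text
t 5.52 pos [585.3 -16.7 166. ] j [-0.23  0.49  1.38 -0.    1.28 -1.62] w 1.004 tilt [ 0. -0.]
(584.8, -15.7, 99, 1.394) shift cm [0.07 0.09 6.7 ] rz 0.0
```

>>> step_arm --commands "1 0 0.1 2.5 0 0 0;1 0 0.1 5 0 0 0;1 0 0.1 6.5 0 0 0;1 0 0.1 6.8 0 0 0;1 0 0.1 6.8 0 0 0;1 0 0.1 6.8 0 0 0"

```text
time_s: 6.02
eef_pos: [586.1, -15.9, 99.1]
ee_rot: [0.001, 0.088, 0.996, -0.0]
force: [0.6, -0.8, -0.1]
grip_width: 0.999
grip_force: 0.0
```

>>> step_arm --commands "0.5 0 0 0 0 0 0;0.5 0 0 0 0 0 0;0.5 0 0 0 0 0 0;0.5 0 0 0 0 0 0;0.5 0 0 0 0 0 0"

```text
time_s: 6.43
eef_pos: [585.6, -15.8, 98.3]
ee_rot: [0.0, 0.088, 0.996, -0.0]
force: [-0.8, -0.7, 0.3]
grip_width: 0.5
grip_force: 0.0
```

```bash
python3 - <<'E'
from go import *
go((584.8,-15.7,99,1.394))
import cv2
b=capture("scene")[110:250,180:340]
cv2.imwrite("pics/a3.png",cv2.resize(b[...,::-1],None,fx=4,fy=4,interpolation=cv2.INTER_CUBIC))
E
```

```text
t 6.43 pos [585.6 -15.8  98.3] j [-0.23  0.56  1.46  0.    1.13 -1.62] w 0.5 tilt [ 0. -0.]
(584.8, -15.7, 99, 1.394) shift cm [ 0.08 -0.01 -0.07] rz 0.0
```

View pics/a3.png

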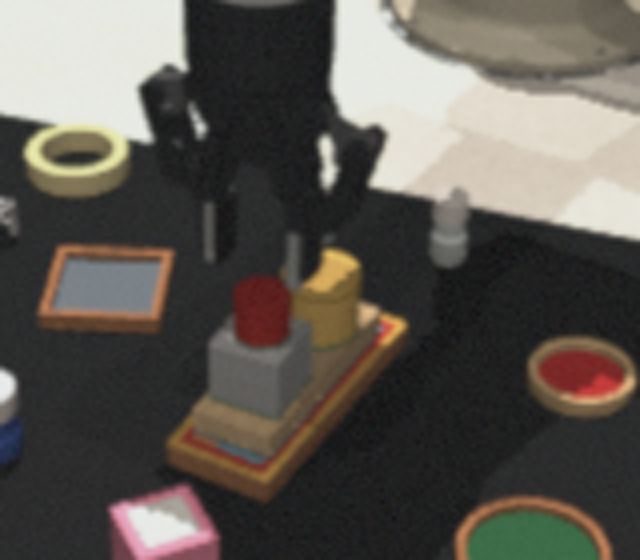

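```bash
python3 - <<'E'
from h import *
print(proj([[585.6,-15.8,z] for z in(34,74,81,90,102,120)],"scene").round(1).tolist())
print(proj([[585,-16,z] for z in(74,102)],"top").round(1).tolist())
for s in(-1,1): # finger at +-21 along tool y
    d=np.array([.176,.984,0])*21.2*s
    print(proj([np.array([585.6,-15.8,z])+d for z in(81,86,100)],"scene").round(1).tolist())
E
```

```text
[[245.1, 206.4], [245.0, 192.4], [245.0, 189.8], [245.0, 186.5], [245.0, 182.1], [244.9, 175.3]]
[[249.5, 189.1], [249.9, 187.8]]
[[236.8, 186.9], [236.8, 185.1], [236.7, 180.0]]
[[253.3, 192.8], [253.3, 190.9], [253.4, 185.8]]
```

```bash
python3 - <<'E'
from h import *
import pickle
im,M=pickle.load(open("m.pkl","rb"))
s=np.array([178.5,493.7]);dy=np.array([.34,.94])
for k in(-42.5,0,42.5):
    print(k,(proj([[*(s+dy*k),z] for z in(150,200,212,250)],"top")).round(1).tolist())
a=im["top"][150:260,0:70]
b=capture("top")[140:240,190:300];b=cv2.resize(b,None,fx=5.5,fy=5.5,interpolation=cv2.INTER_CUBIC)
a=cv2.resize(a,None,fx=5,fy=5,interpolation=cv2.INTER_CUBIC)
cv2.imwrite("pics/g.png",a[...,::-1])
print(proj([[585,-16,z] for z in(0,50,90,110,130)],"scene").round(1).tolist(),proj([[x,-16,81] for x in(500,530,550,585)],"scene").round(1).tolist())
E
```

```text
-42.5 [[39.9, 378.1], [30.3, 384.6], [27.9, 386.2], [19.9, 391.7]]
0 [[21.7, 371.7], [11.3, 377.9], [8.7, 379.4], [-0.1, 384.6]]
42.5 [[3.5, 365.3], [-7.7, 371.2], [-10.6, 372.6], [-20.1, 377.6]]
[[245.1, 217.7], [245.0, 200.7], [245.0, 186.4], [245.0, 178.9], [244.9, 171.3]] [[257.7, 169.5], [253.4, 176.3], [250.4, 181.0], [245.0, 189.7]]
```

View pics/g.png

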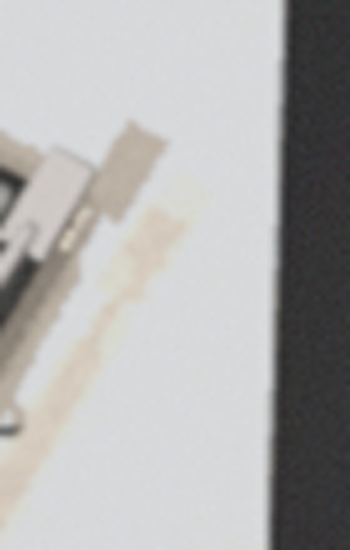

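>>> step_arm --commands "1 0 0 0 0 0 0;1 0 0 0 0 0 0;1 0 0 0 0 0 0;1 0 0 0 0 0 0;1 0 0 0.5 0 0 0;1 0 0 1 0 0 0;1 0 0 1.5 0 0 0;1 0 0 2 0 0 0;1 0 0 2 0 0 0;1 0 0 2 0 0 0"

```text
time_s: 7.37
eef_pos: [585.3, -15.7, 77.6]
ee_rot: [-0.0, 0.088, 0.996, 0.0]
force: [0.4, -0.3, 0.7]
grip_width: 1.001
grip_force: 0.0
```

```bash
python3 - <<'E'
from go import *
go((584.8,-15.7,99,1.394))
import cv2
b=capture("scene")[110:230,180:340]
cv2.imwrite("pics/a4.png",cv2.resize(b[...,::-1],None,fx=5,fy=5,interpolation=cv2.INTER_CUBIC))
E
```

```text
t 7.37 pos [585.3 -15.7  77.6] j [-0.23  0.58  1.48 -0.    1.09 -1.62] w 1.001 tilt [-0.001  0.   ]
(584.8, -15.7, 99, 1.394) shift cm [ 0.05 -0.01 -2.14] rz 0.0
```

View pics/a4.png

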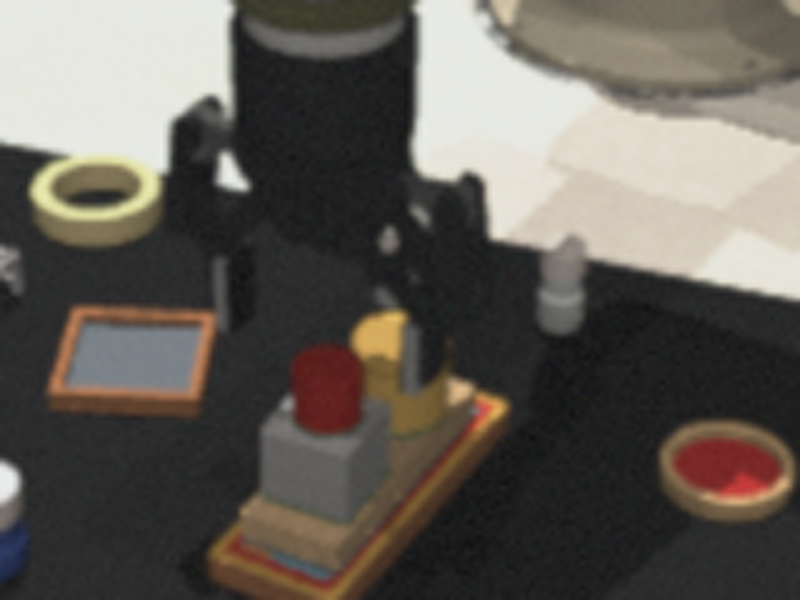

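```bash
python3 - <<'E'
from h import *
for c in CM: print(c,(1.5*proj([[0,0,0],[0,0,100],[585,-16,200],[585,-16,165]],c)).round(0).tolist())
from go import go
go((480,20,120,1.394))
# mat corners visible: top picks (768 px) -> world
for uv in((88,156),(635,153),(650,443),(80,453)): print(unproj(np.array(uv)/1.5,0,"top").round(0))
for uv in((200,195),(710,295)): print(unproj(np.array(uv)/1.5,0,"scene").round(0))
E
```

```text
top [[369.0, 639.0], [370.0, 663.0], [377.0, 274.0], [376.0, 277.0]]
scene [[467.0, 167.0], [471.0, 124.0], [367.0, 215.0], [367.0, 236.0]]
t 7.42 pos [585.5 -15.8  77.9] j [-0.23  0.58  1.48 -0.    1.09 -1.62] w 0.999 tilt [-0.  0.]
(480, 20, 120, 1.394) shift cm [11.02  1.67 -4.2 ] rz -0.0
[827. 485.   0.]
[ 825. -492.    0.]
[ 311. -490.    0.]
[312. 484.   0.]
[ 316. -481.    0.]
[313. 490.   0.]
```

>>> step_arm --commands "0.7 0 0 0 0 0 0;0.6 0 0 0 0 0 0;0.5 0 0 0 0 0 0;0.45 0 0 0 0 0 0;0.4 0 0 0 0 0 0;0.36 0 0 0 0 0 0;0.32 0 0 0 0 0 0;0.3 0 0 0 0 0 0;0.3 0 0 0 0 0 0;0.3 0 0 0 0 0 0" --newtons 20

```text
time_s: 8.25
eef_pos: [585.6, -15.7, 78.3]
ee_rot: [0.0, 0.088, 0.996, 0.0]
force: [-1.3, 1.7, 4.8]
grip_width: 0.356
grip_force: 19.8
```

>>> step_arm --commands "0 0 0 0 0 0 0;0 0 0 0 0 0 0;0 0 0 -0.5 0 0 0;0 0 0 -1.5 0 0 0;0 0 0 -3 0 0 0;0 0 0 -5 0 0 0;0 0 0 -6 0 0 0;0 0 0 -6 0 0 0;0 0 0 -6 0 0 0;0 0 0 -6 0 0 0" --newtons 50

```text
time_s: 9.08
eef_pos: [585.0, -15.7, 136.9]
ee_rot: [-0.001, 0.088, 0.996, 0.0]
force: [0.1, -0.5, -1.2]
grip_width: 0.337
grip_force: 49.5
```

```bash
python3 - <<'E'
from go import *
go((475,147.2,80,1.394),(475,147.2,30,1.394),(475,147.2,12,1.394))
import cv2
b=capture("scene")[90:210,180:340]
cv2.imwrite("pics/a5.png",cv2.resize(b[...,::-1],None,fx=5,fy=5,interpolation=cv2.INTER_CUBIC))
E
```

```text
t 9.08 pos [585.  -15.7 136.9] j [-0.23  0.51  1.42 -0.    1.21 -1.62] w 0.337 tilt [-0.002  0.   ]
(475, 147.2, 80, 1.394) shift cm [13.68 14.1   5.72] rz -0.0
(475, 147.2, 30, 1.394) shift cm [13.67 14.1  10.72] rz -0.0
(475, 147.2, 12, 1.394) shift cm [13.67 14.1  12.52] rz -0.0
```

View pics/a5.png

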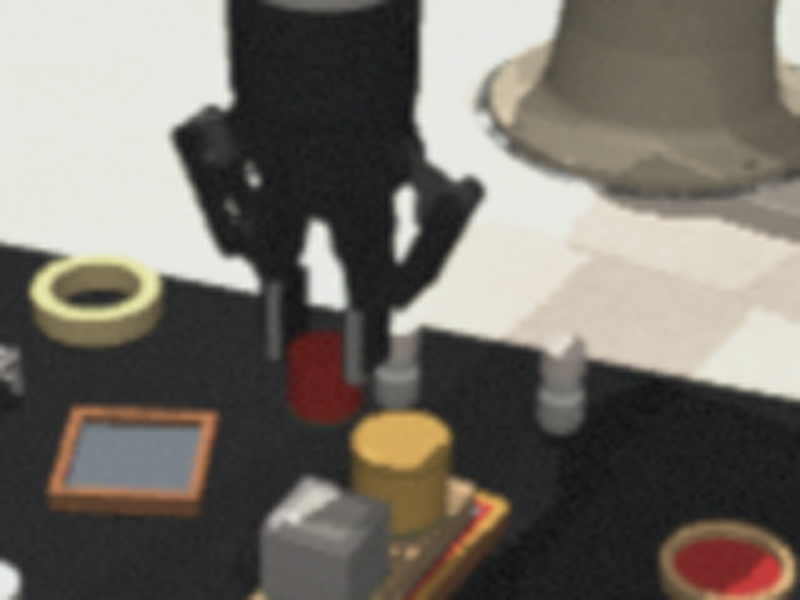

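>>> step_arm --commands "0 3 3 0 0 0 0;0 6 6 0 0 0 0;0 9 9 0 0 0 0;0 12 12.5 0 0 0 0;0 13.5 14.1 1 0 0 0;0 13.5 14.1 4 0 0 0;0 13.5 14.1 7 0 0 0;0 13.5 14.1 9 0 0 0;0 13.5 14.1 10.5 0 0 0;0 13.5 14.1 11.5 0 0 0;0 13.5 14.1 12 0 0 0;0 13.5 14.1 12.2 0 0 0;0 13.5 14.1 12.2 0 0 0;0 13.5 14.1 12.2 0 0 0"

```text
time_s: 10.3
eef_pos: [477.9, 146.8, 16.7]
ee_rot: [0.001, 0.088, 0.996, 0.0]
force: [-0.1, 0.3, -1.4]
grip_width: 0.341
grip_force: 49.6
```

>>> step_arm --commands "0 0 0 0.1 0 0 0;0 0 0 0.2 0 0 0;0 0 0 0.3 0 0 0;0 0 0 0.3 0 0 0;0 0 0 0.3 0 0 0"

```text
time_s: 10.72
eef_pos: [477.4, 146.8, 13.0]
ee_rot: [0.0, 0.088, 0.996, -0.0]
force: [0.3, 0.1, -2.0]
grip_width: 0.34
grip_force: 49.6
```

>>> step_arm --commands "0 0 0 0.1 0 0 0;0 0 0 0.15 0 0 0;0 0 0 0.2 0 0 0;0 0 0 0.2 0 0 0;0 0 0 0.2 0 0 0"

```text
time_s: 11.13
eef_pos: [477.4, 146.8, 11.0]
ee_rot: [-0.0, 0.088, 0.996, -0.0]
force: [0.0, 0.4, -0.7]
grip_width: 0.342
grip_force: 49.7
```

>>> step_arm --commands "0 0 0 0.05 0 0 0;0 0 0 0.1 0 0 0;0 0 0 0.1 0 0 0;0 0 0 0.1 0 0 0"

```text
time_s: 11.47
eef_pos: [477.5, 146.8, 10.9]
ee_rot: [0.0, 0.088, 0.996, -0.0]
force: [-4.9, -0.9, 10.4]
grip_width: 0.34
grip_force: 50.9
```

>>> step_arm --commands "0 0 0 0 0 0 0;0.4 0 0 0 0 0 0;0.5 0 0 0 0 0 0;0.6 0 0 0 0 0 0;0.6 0 0 -0.5 0 0 0;0.6 0 0 -2 0 0 0;0.8 0 0 -5 0 0 0;1 0 0 -9 0 0 0;1 0 0 -12 0 0 0;1 0 0 -12 0 0 0;1 -4 -4 -12 0 0 0;1 -7 -8 -12 0 0 0;1 -7 -12 -12 0 0 0;1 -7 -14 -12 0 0 0;1 -7 -14 -12 0 0 0;1 -7 -14 -12 0 0 0;1 -7 -14 -12 0 0 0"

```text
time_s: 12.88
eef_pos: [521.5, -3.0, 129.8]
ee_rot: [-0.0, 0.088, 0.996, 0.0]
force: [0.8, 0.4, -0.3]
grip_width: 1.0
grip_force: 0.0
```

```bash
python3 - <<'E'
from seg import *
from go import go
im={c:capture(c) for c in CM}
# red top inside tray
t=im["top"].astype(int)
b=im["scene"][185:225,300:350];a=im["top"][215:255,160:210]
cv2.imwrite("pics/a6.png",cv2.resize(np.hstack([a,b])[...,::-1],None,fx=6,fy=6,interpolation=cv2.INTER_CUBIC))
print(proj([[476.7,147,34],[476.7,147,6]],"top"),proj([[475,147,34],[475,147,6]],"scene"))
go((517.9,-4.7,120,1.394),(517.9,-4.7,45,1.394))
E
```

```text
[[185.14533795 234.39710722]
 [186.25420163 234.63604879]] [[325.8436172  193.86116386]
 [324.59666667 203.12605006]]
t 12.98 pos [521.6  -2.2 130. ] j [-0.23  0.39  1.63  0.    1.12 -1.62] w 1.002 tilt [-0.  0.]
(517.9, -4.7, 120, 1.394) shift cm [ 0.32 -0.31  1.  ] rz 0.001
(517.9, -4.7, 45, 1.394) shift cm [ 0.32 -0.31  8.5 ] rz 0.001
```

View pics/a6.png

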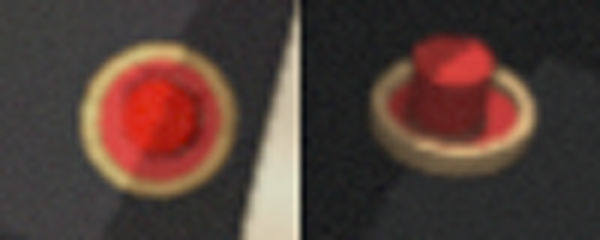

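>>> step_arm --commands "1 0.3 -0.3 3 0 0 0;1 0.3 -0.3 6 0 0 0;1 0.3 -0.3 8.5 0 0 0;1 0.3 -0.3 9.4 0 0 0;1 0.3 -0.3 9.4 0 0 0;1 0.3 -0.3 9.4 0 0 0;0.7 0.3 -0.3 9.4 0 0 0;0.6 0.3 -0.3 9.4 0 0 0;0.5 0.3 -0.3 9.4 0 0 0;0.45 0.3 -0.3 9.4 0 0 0;0.4 0.3 -0.3 9.4 0 0 0;0.4 0.3 -0.3 9.4 0 0 0;0.4 0.3 -0.3 9.4 0 0 0" --newtons 20

```text
time_s: 14.07
eef_pos: [518.8, -5.6, 37.2]
ee_rot: [0.001, 0.088, 0.996, 0.0]
force: [-0.8, 2.1, 6.4]
grip_width: 0.531
grip_force: 19.8
```

>>> step_arm --commands "0 0 0 0 0 0 0;0 0 0 0 0 0 0;0 0 0 -0.5 0 0 0;0 0 0 -1.5 0 0 0;0 0 0 -3 0 0 0;0 0 0 -5 0 0 0;0 0 0 -6 0 0 0;0 -1 2 -6 0 0 0;0 -2.5 5 -6 0 0 0;0 -4 8 -6 0 0 0;0 -5.5 11 -6 0 0 0;0 -7 14 -6 0 0 0;0 -8.2 16.5 -6 0 0 0;0 -8.9 18 -6 0 0 0;0 -8.9 18 -4 0 0 0;0 -8.9 18 -1 0 0 0;0 -8.9 18 1 0 0 0;0 -8.9 18 2 0 0 0;0 -8.9 18 2.3 0 0 0;0 -8.9 18 2.3 0 0 0" --newtons 80

```text
time_s: 15.73
eef_pos: [637.5, 155.7, 13.0]
ee_rot: [-0.0, 0.088, 0.996, -0.0]
force: [0.6, -0.1, -4.5]
grip_width: 0.508
grip_force: 82.7
```

>>> step_arm --commands "0 0 0 0.1 0 0 0;0 0 0 0.2 0 0 0;0 0 0 0.3 0 0 0;0 0 0 0.3 0 0 0;0 0 0 0.3 0 0 0"

```text
time_s: 16.15
eef_pos: [637.6, 155.8, 10.4]
ee_rot: [0.0, 0.088, 0.996, 0.0]
force: [0.0, -0.4, -5.1]
grip_width: 0.506
grip_force: 82.7
```

>>> step_arm --commands "0 0 0 0.05 0 0 0;0 0 0 0.1 0 0 0;0 0 0 0.15 0 0 0;0 0 0 0.15 0 0 0;0 0 0 0.15 0 0 0"

```text
time_s: 16.57
eef_pos: [637.7, 155.8, 10.1]
ee_rot: [0.0, 0.088, 0.996, -0.0]
force: [-5.6, -1.6, 6.4]
grip_width: 0.506
grip_force: 84.2
```

>>> step_arm --commands "0.6 0 0 0 0 0 0;0.7 0 0 0 0 0 0;0.75 0 0 0 0 0 0;0.75 0 0 0 0 0 0;0.75 0 0 -1 0 0 0;0.75 0 0 -4 0 0 0;1 0 0 -8 0 0 0;1 0 0 -12 0 0 0;1 0 0 -12 0 0 0;1 0.5 -4 -12 0 0 0;1 1 -8 -12 0 0 0;1 1.5 -12 -12 0 0 0;1 2 -16 -12 0 0 0;1 2.2 -17.9 -12 0 0 0;1 2.2 -17.9 -12 0 0 0;1 2.2 -17.9 -12 0 0 0;1 2.2 -17.9 -12 0 0 0"

```text
time_s: 17.98
eef_pos: [584.7, -15.8, 128.9]
ee_rot: [0.0, 0.088, 0.996, 0.0]
force: [0.4, 0.2, -0.1]
grip_width: 1.001
grip_force: 0.0
```

```bash
python3 - <<'E'
from seg import *
from go import go
import pickle
im0,M=pickle.load(open("m.pkl","rb"))
p=comp(im0["top"],(247,205)).astype(np.uint8);print("panel img",cv2.minAreaRect(cv2.findNonZero(p)))
t=im0["top"].astype(int);s=((t.max(2)-t.min(2))<45)&(t.max(2)>130);s[:179]=0;s[201:]=0;s[:,:240]=0;s[:,261:]=0
s|=(np.hypot(np.indices((384,512))[1]-249.8,np.indices((384,512))[0]-187.9)<6)
k=cv2.connectedComponentsWithStats(s.astype(np.uint8));m=(k[1]==k[2][1:,4].argmax()+1).astype(np.uint8)
print(m.sum(),cv2.minAreaRect(cv2.findNonZero(m)))
o=np.zeros_like(m);cv2.fillConvexPoly(o,cv2.convexHull(cv2.findNonZero(m)),1)
for y in(-.25,-.1,0): print(fit(box(44,44,73,74),dict(top=o.astype(float)),(584,-16,y),("top",)))
im={c:capture(c) for c in CM}
a=im["top"][150:195,155:205];b=im["scene"][220:265,285:335]
cv2.imwrite("pics/a7.png",cv2.resize(np.hstack([a,b])[...,::-1],None,fx=6,fy=6,interpolation=cv2.INTER_CUBIC))
go((584.3,-16.3,36,1.394))
E
```

```text
panel img ((246.86483764648438, 204.81082153320312), (28.276628494262695, 68.06118774414062), 9.462322235107422)
313 ((249.67625427246094, 189.5614776611328), (18.65036392211914, 18.74089813232422), 5.19442892074585)
(array([ 5.84231e+02, -1.63240e+01, -9.60000e-02]), np.float64(0.066))
(array([ 5.842e+02, -1.624e+01, -9.300e-02]), np.float64(0.066))
(array([ 5.84231e+02, -1.62600e+01, -9.30000e-02]), np.float64(0.066))
t 18.08 pos [584.6 -15.4 128.6] j [-0.23  0.52  1.43  0.    1.19 -1.62] w 1.0 tilt [0. 0.]
(584.3, -16.3, 36, 1.394) shift cm [ 0.02 -0.1   9.26] rz 0.002
```

View pics/a7.png

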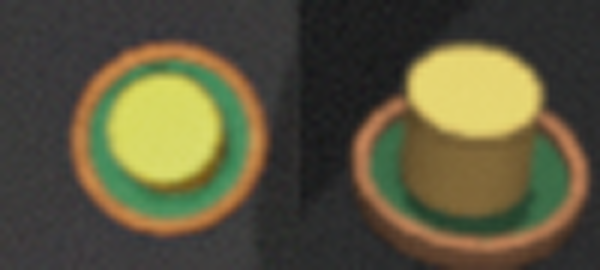

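>>> step_arm --commands "1 0 -0.1 3 0 0 -0.08;1 0 -0.1 6 0 0 -0.08;1 0 -0.1 8.5 0 0 -0.08;1 0 -0.1 9.3 0 0 -0.08;1 0 -0.1 9.3 0 0 -0.08;1 0 -0.1 9.3 0 0 -0.08;0.7 0 -0.1 9.3 0 0 -0.08;0.6 0 -0.1 9.3 0 0 -0.08;0.5 0 -0.1 9.3 0 0 -0.08;0.45 0 -0.1 9.3 0 0 -0.08;0.4 0 -0.1 9.3 0 0 -0.08;0.4 0 -0.1 9.3 0 0 -0.08;0.4 0 -0.1 9.3 0 0 -0.08" --newtons 20

```text
time_s: 19.17
eef_pos: [584.7, -17.4, 36.6]
ee_rot: [0.001, 0.048, 0.999, 0.0]
force: [-0.4, 3.0, 6.3]
grip_width: 0.51
grip_force: 21.1
```

```bash
python3 - <<'E'
from go import *
go((584.3,-16.3,96,1.476),(492.5,-157.4,96,1.57+.28),(492.5,-157.4,13,1.57+.28))
E
```

```text
t 19.17 pos [584.7 -17.4  36.6] j [-0.23  0.63  1.51  0.    1.   -1.7 ] w 0.51 tilt [0.002 0.   ]
(584.3, -16.3, 96, 1.476) shift cm [ 0.04  0.11 -5.94] rz -0.002
(492.5, -157.4, 96, 1.85) shift cm [  7.81 -14.83  -5.95] rz -0.376
(492.5, -157.4, 13, 1.85) shift cm [  7.83 -14.83   2.35] rz -0.376
```

>>> step_arm --commands "0 0 0 0 0 0 0;0 0 0 0 0 0 0;0 0 0 -0.5 0 0 0;0 0 0 -1.5 0 0 0;0 0 0 -3 0 0 0;0 0 0 -5 0 0 0;0 0 0 -6 0 0 0;0 1 -2 -6 0 0 -0.06;0 2.5 -5 -6 0 0 -0.14;0 4 -8 -6 0 0 -0.22;0 5.5 -11 -6 0 0 -0.3;0 7 -13.5 -6 0 0 -0.37;0 7.8 -14.8 -6 0 0 -0.375;0 7.8 -14.8 -5 0 0 -0.375;0 7.8 -14.8 -3 0 0 -0.375;0 7.8 -14.8 0 0 0 -0.375;0 7.8 -14.8 1.5 0 0 -0.375;0 7.8 -14.8 2.2 0 0 -0.375;0 7.8 -14.8 2.4 0 0 -0.375;0 7.8 -14.8 2.4 0 0 -0.375" --newtons 80

```text
time_s: 20.83
eef_pos: [492.5, -157.2, 11.7]
ee_rot: [0.0, -0.139, 0.99, -0.0]
force: [0.8, 0.4, -6.2]
grip_width: 0.497
grip_force: 83.3
```

>>> step_arm --commands "0 0 0 0.1 0 0 0;0 0 0 0.2 0 0 0;0 0 0 0.3 0 0 0;0 0 0 0.3 0 0 0;0 0 0 0.3 0 0 0"

```text
time_s: 21.25
eef_pos: [492.7, -157.6, 9.4]
ee_rot: [0.001, -0.139, 0.99, -0.0]
force: [-2.4, 1.6, 3.5]
grip_width: 0.501
grip_force: 84.5
```

>>> step_arm --commands "0.55 0 0 0 0 0 0;0.65 0 0 0 0 0 0;0.75 0 0 0 0 0 0;0.75 0 0 0 0 0 0;0.75 0 0 -1 0 0 0;0.75 0 0 -4 0 0 0;1 0 0 -8 0 0 0;1 0 0 -12 0 0 0;1 0 -4 -12 0 0 0;1 0 -8 -12 0 0 0;1 0 -9 -12 0 0 0;1 0 -9 -12 0 0 0;1 0 -9 -12 0 0 0;1 0 -9 -12 0 0 0"

```text
time_s: 22.42
eef_pos: [516.7, -242.7, 128.6]
ee_rot: [-0.0, -0.139, 0.99, 0.0]
force: [0.0, 1.4, 0.2]
grip_width: 0.998
grip_force: 0.0
```

```bash
python3 - <<'E'
from seg import *
from go import go
im={c:capture(c) for c in CM}
print("panel",*fit(MOD["panel"],dict(top=comp(im["top"],(247,205))),(552,-10.4,-.177),("top",)))
print("panel scene",*fit(np.vstack([MOD["panel"],MOD["board"]]),dict(scene=comp(im["scene"],(252,206))),(552,-10.4,-.177),("scene",)))
r=trace("top","board")
if r:
    m=r[0]["mask"].astype(np.uint8);print(r[0]["score"],m.sum(),*fit(MOD["board"],dict(top=m.astype(float)),(552,-10.4,-.177),("top",)))
a=cv2.resize(im["top"][130:290,200:340],(560,640)[::1],interpolation=cv2.INTER_CUBIC)[:560]
cv2.imwrite("pics/a8.png",a[...,::-1])
go((552,-10.4,100,1.394),(552,-10.4,14,1.394))
E
```

```text
panel [ 5.52132e+02 -1.05740e+01 -1.76000e-01] 0.064
panel scene [ 5.4935e+02 -1.1217e+01 -1.5800e-01] 0.065
0.76 1006 [ 5.52807e+02 -1.07120e+01 -1.65000e-01] 0.141
t 22.57 pos [ 516.9 -242.8  128.7] j [-0.64  0.49  1.47  0.    1.18 -2.49] w 1.002 tilt [-0.  0.]
(552, -10.4, 100, 1.394) shift cm [-9.78 21.37  2.87] rz 0.456
(552, -10.4, 14, 1.394) shift cm [-9.78 21.37 11.47] rz 0.456
```

View pics/a8.png

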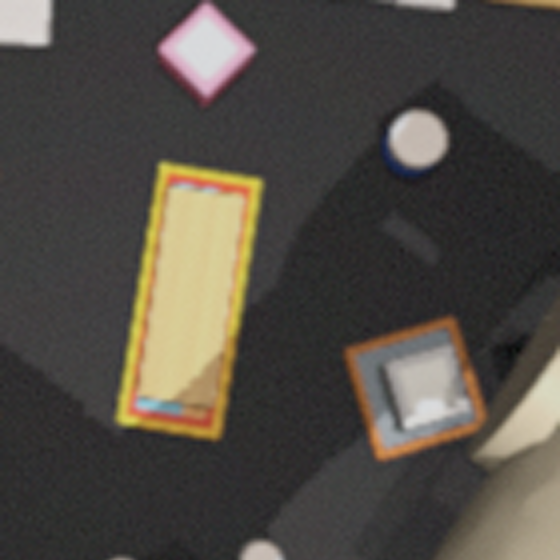

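>>> step_arm --commands "1 -2 4 0 0 0 0.1;1 -4 8 0 0 0 0.2;1 -6 12 1 0 0 0.3;1 -8 16 2 0 0 0.4;1 -9.5 20 3 0 0 0.455;1 -9.8 21.4 3 0 0 0.455;1 -9.8 21.4 3 0 0 0.455;1 -9.8 21.4 3 0 0 0.455;1 -9.8 21.4 3 0 0 0.455"

```text
time_s: 23.32
eef_pos: [552.4, -11.3, 98.8]
ee_rot: [0.0, 0.088, 0.996, -0.0]
force: [0.4, 0.0, 0.6]
grip_width: 1.003
grip_force: 0.0
```

```bash
python3 - <<'E'
from go import *
go((552.3,-10.5,8,1.394))
E
```

```text
t 23.32 pos [552.4 -11.3  98.8] j [-0.23  0.49  1.57 -0.    1.09 -1.63] w 1.003 tilt [ 0. -0.]
(552.3, -10.5, 8, 1.394) shift cm [0.03 0.08 9.08] rz 0.001
```

>>> step_arm --commands "1 0 0.1 3 0 0 0;1 0 0.1 6 0 0 0;1 0 0.1 8 0 0 0;1 0 0.1 8.8 0 0 0;1 0 0.1 9.1 0 0 0;1 0 0.1 9.1 0 0 0;1 0 0.1 9.1 0 0 0;0.8 0 0.1 9.1 0 0 0;0.7 0 0.1 9.1 0 0 0;0.65 0 0.1 9.1 0 0 0;0.6 0 0.1 9.1 0 0 0;0.55 0 0.1 9.1 0 0 0;0.5 0 0.1 9.1 0 0 0;0.5 0 0.1 9.1 0 0 0;0.5 0 0.1 9.1 0 0 0" --newtons 20

```text
time_s: 24.57
eef_pos: [552.8, -10.2, 8.0]
ee_rot: [0.0, 0.088, 0.996, -0.0]
force: [-1.9, 0.9, 5.1]
grip_width: 0.577
grip_force: 20.8
```

>>> step_arm --commands "0 0 0 0 0 0 0;0 0 0 0 0 0 0;0 0 0 0 0 0 0;0 0 0 -0.3 0 0 0;0 0 0 -0.8 0 0 0;0 0 0 -1.5 0 0 0;0 0 0 -3 0 0 0;0 0 0 -5 0 0 0;0 0 0 -8 0 0 0;0 0 0 -9 0 0 0;0 0 0 -9 0 0 0;0 0 0 -9 0 0 0;0 0 0 -9 0 0 0" --newtons 45

```text
time_s: 25.65
eef_pos: [551.8, -10.0, 96.0]
ee_rot: [-0.001, 0.088, 0.996, 0.0]
force: [0.2, -0.3, -1.1]
grip_width: 0.569
grip_force: 46.8
```

```bash
python3 - <<'E'
from go import *
go((524,-303,97,1.333),(524,-303,25,1.333))
E
```

```text
t 25.65 pos [551.8 -10.   96. ] j [-0.23  0.49  1.57  0.    1.08 -1.62] w 0.569 tilt [-0.002  0.001]
(524, -303, 97, 1.333) shift cm [ -2.42 -29.33  -0.11] rz 0.061
(524, -303, 25, 1.333) shift cm [ -2.44 -29.33   7.09] rz 0.061
```

>>> step_arm --commands "0 -0.2 -2 0 0 0 0;0 -0.5 -5 0 0 0 0;0 -0.8 -8 0 0 0 0;0 -1.1 -11 0 0 0 0.02;0 -1.3 -14 0 0 0 0.03;0 -1.5 -17 0 0 0 0.04;0 -1.7 -20 0 0 0 0.05;0 -2 -23 0 0 0 0.06;0 -2.2 -26 0 0 0 0.06;0 -2.4 -28.5 0 0 0 0.06;0 -2.4 -29.3 0 0 0 0.06;0 -2.4 -29.3 1 0 0 0.06;0 -2.4 -29.3 3 0 0 0.06;0 -2.4 -29.3 5 0 0 0.06;0 -2.4 -29.3 6.3 0 0 0.06;0 -2.4 -29.3 6.9 0 0 0.06;0 -2.4 -29.3 6.9 0 0 0.06;0 -2.4 -29.3 6.9 0 0 0.06"

```text
time_s: 27.15
eef_pos: [524.8, -302.0, 28.3]
ee_rot: [-0.0, 0.118, 0.993, 0.0]
force: [-0.5, -0.7, -0.5]
grip_width: 0.568
grip_force: 46.8
```

```bash
python3 - <<'E'
from seg import *
from go import go
go((524,-303,23,1.333))
im={c:capture(c) for c in CM}
print("panel",*fit(MOD["panel"],dict(top=comp(im["top"],(247,205))),(552,-10.4,-.177),("top",)))
print("panel scene",*fit(MOD["panel"],dict(scene=comp(im["scene"],(252,209))),(552,-10.4,-.177),("scene",)))
b=im["scene"][120:220,90:220]
cv2.imwrite("pics/a9.png",cv2.resize(b[...,::-1],None,fx=6,fy=6,interpolation=cv2.INTER_CUBIC))
E
```

```text
t 27.15 pos [ 524.8 -302.    28.3] j [-0.72  0.68  1.44  0.    1.02 -2.05] w 0.568 tilt [-0.  0.]
(524, -303, 23, 1.333) shift cm [ 0.06 -0.12  0.53] rz 0.002
panel [ 5.52101e+02 -1.05880e+01 -1.77000e-01] 0.061
panel scene [ 5.48642e+02 -1.11710e+01 -1.73000e-01] 0.067
```

View pics/a9.png

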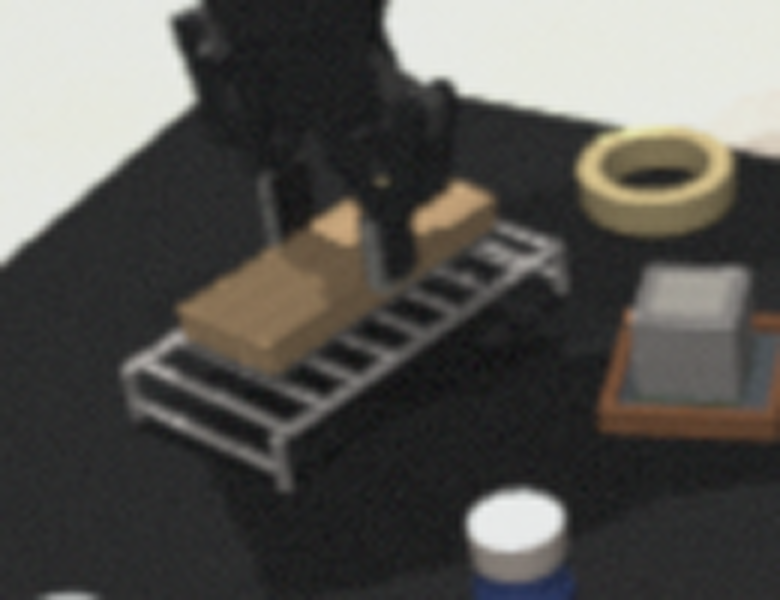

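>>> step_arm --commands "0 0 -0.1 0.2 0 0 0;0 0 -0.1 0.4 0 0 0;0 0 -0.1 0.5 0 0 0;0 0 -0.1 0.5 0 0 0;0 0 -0.1 0.5 0 0 0"

```text
time_s: 27.67
eef_pos: [524.4, -303.8, 23.5]
ee_rot: [-0.0, 0.118, 0.993, 0.0]
force: [0.0, 0.1, -1.3]
grip_width: 0.568
grip_force: 46.8
```

>>> step_arm --commands "0 0 0 0.05 0 0 0;0 0 0 0.1 0 0 0;0 0 0 0.1 0 0 0;0 0 0 0.1 0 0 0"

```text
time_s: 28.0
eef_pos: [524.5, -303.9, 22.7]
ee_rot: [0.0, 0.118, 0.993, -0.0]
force: [0.1, 0.4, 0.7]
grip_width: 0.566
grip_force: 47.0
```

>>> step_arm --commands "0 0 0 0.05 0 0 0;0 0 0 0.1 0 0 0;0 0 0 0.1 0 0 0;0 0 0 0.1 0 0 0"

```text
time_s: 28.33
eef_pos: [524.5, -303.9, 22.6]
ee_rot: [0.0, 0.118, 0.993, -0.0]
force: [-3.7, 3.2, 9.1]
grip_width: 0.569
grip_force: 47.9
```

>>> step_arm --commands "0.6 0 0 0 0 0 0;0.65 0 0 0 0 0 0;0.72 0 0 0 0 0 0;0.8 0 0 0 0 0 0;0.9 0 0 -0.5 0 0 0;1 0 0 -2 0 0 0;1 0 0 -5 0 0 0;1 0 0 -9 0 0 0;1 0 0 -9 0 0 0;1 0.5 4 -9 0 0 0;1 1 8 -9 0 0 0;1 1.5 12 -9 0 0 0;1 2 16 -9 0 0 -0.02;1 2.7 20 -9 0 0 -0.04;1 3.5 24 -9 0 0 -0.06;1 4.2 28 -9 0 0 -0.06;1 4.2 29.2 -9 0 0 -0.06;1 4.2 29.2 -9 0 0 -0.06;1 4.2 29.2 -9 0 0 -0.06;1 4.2 29.2 -9 0 0 -0.06"

```text
time_s: 30.0
eef_pos: [552.2, -11.4, 111.6]
ee_rot: [0.0, 0.089, 0.996, -0.0]
force: [0.2, -0.4, 0.2]
grip_width: 1.0
grip_force: 0.0
```

```bash
python3 - <<'E'
from seg import *
from go import go
go((551.5,-10.6,0,1.394),(551.5,-10.6,-12,1.394))
im={c:capture(c) for c in CM}
t=cv2.cvtColor(im["top"],cv2.COLOR_RGB2HSV);m=(t[...,1]>50)&(t[...,2]>110);m[:,:335]=0;m[:,390:]=0;m[:170]=0;m[260:]=0
k=cv2.connectedComponentsWithStats(m.astype(np.uint8));m=(k[1]==k[2][1:,4].argmax()+1)
print(m.sum(),"board",*fit(box(136,50,30,48),dict(top=m.astype(float)),(524,-303,-.24),("top",)))
t=cv2.cvtColor(im["scene"],cv2.COLOR_RGB2HSV);m=(t[...,1]>60)&(t[...,2]>70);m[:,:90]=0;m[:,185:]=0;m[:140]=0;m[200:]=0
k=cv2.connectedComponentsWithStats(m.astype(np.uint8));m=(k[1]==k[2][1:,4].argmax()+1)
print(m.sum(),"board",*fit(box(136,50,33,48),dict(scene=m.astype(float)),(524,-303,-.24),("scene",)))
E
```

```text
t 30.0 pos [552.2 -11.4 111.6] j [-0.23  0.47  1.55 -0.    1.12 -1.63] w 1.0 tilt [ 0. -0.]
(551.5, -10.6, 0, 1.394) shift cm [ 0.09  0.07 11.16] rz -0.001
(551.5, -10.6, -12, 1.394) shift cm [ 0.09  0.07 12.36] rz -0.001
1161 board [ 5.24126e+02 -3.07637e+02 -2.25000e-01] 0.084
906 board [ 5.22499e+02 -3.06425e+02 -2.14000e-01] 0.057
```

>>> step_arm --commands "1 0.1 0.1 4 0 0 0;1 0.1 0.1 8 0 0 0;1 0.1 0.1 10.5 0 0 0;1 0.1 0.1 11.5 0 0 0;1 0.1 0.1 12 0 0 0;1 0.1 0.1 12 0 0 0;1 0.1 0.1 12 0 0 0"

```text
time_s: 30.68
eef_pos: [552.3, -9.5, -7.1]
ee_rot: [0.001, 0.089, 0.996, -0.0]
force: [0.3, -0.4, 0.3]
grip_width: 0.998
grip_force: 0.0
```

>>> step_arm --commands "1 0 0 0.1 0 0 0;1 0 0 0.2 0 0 0;1 0 0 0.3 0 0 0;0.92 0 0 0.3 0 0 0;0.85 0 0 0.3 0 0 0;0.8 0 0 0.3 0 0 0;0.77 0 0 0.3 0 0 0;0.74 0 0 0.3 0 0 0;0.7 0 0 0.3 0 0 0;0.7 0 0 0.3 0 0 0;0.7 0 0 0.3 0 0 0" --newtons 20

```text
time_s: 31.6
eef_pos: [551.4, -8.9, -11.1]
ee_rot: [0.0, 0.088, 0.996, 0.0]
force: [-3.0, 0.9, 5.3]
grip_width: 0.765
grip_force: 22.1
```

>>> step_arm --commands "0 0 0 0 0 0 0;0 0 0 0 0 0 0;0 0 0 0 0 0 0;0 0 0 -0.3 0 0 0;0 0 0 -0.8 0 0 0;0 0 0 -1.5 0 0 0;0 0 0 -3 0 0 0;0 0 0 -5 0 0 0;0 0 0 -8 0 0 0;0 0 0 -11 0 0 0;0 0 0 -11 0 0 0;0 0 0 -11 0 0 0;0 0 0 -11 0 0 0" --newtons 45

```text
time_s: 32.68
eef_pos: [550.8, -8.9, 97.9]
ee_rot: [-0.001, 0.088, 0.996, 0.0]
force: [0.5, 0.2, -2.3]
grip_width: 0.753
grip_force: 50.1
```

```bash
python3 - <<'E'
from go import *
go((525,299.7,97,1.655),(525,299.7,25,1.655))
E
```

```text
t 32.68 pos [550.8  -8.9  97.9] j [-0.23  0.49  1.57 -0.    1.08 -1.62] w 0.753 tilt [-0.001  0.   ]
(525, 299.7, 97, 1.655) shift cm [ 7.96 29.92  0.1 ] rz -0.261
(525, 299.7, 25, 1.655) shift cm [ 7.96 29.92  7.3 ] rz -0.261
```

>>> step_arm --commands "0 0.5 2 0 0 0 0;0 1.2 5 0 0 0 -0.02;0 2 8 0 0 0 -0.05;0 2.8 11 0 0 0 -0.08;0 3.6 14 0 0 0 -0.11;0 4.4 17 0 0 0 -0.14;0 5.2 20 0 0 0 -0.17;0 6 23 0 0 0 -0.2;0 6.8 26 0 0 0 -0.23;0 7.5 28.5 0 0 0 -0.26;0 8 29.9 0 0 0 -0.26;0 8 29.9 1 0 0 -0.26;0 8 29.9 3 0 0 -0.26;0 8 29.9 5 0 0 -0.26;0 8 29.9 6.5 0 0 -0.26;0 8 29.9 7.2 0 0 -0.26;0 8 29.9 7.2 0 0 -0.26;0 8 29.9 7.2 0 0 -0.26"

```text
time_s: 34.18
eef_pos: [525.3, 298.8, 26.4]
ee_rot: [-0.0, -0.041, 0.999, -0.0]
force: [0.3, 0.3, -1.5]
grip_width: 0.75
grip_force: 50.1
```

>>> step_arm --commands "0 0 0 0.1 0 0 0;0 0 0 0.2 0 0 0;0 0 0 0.4 0 0 0;0 0 0 0.4 0 0 0;0 0 0 0.4 0 0 0"

```text
time_s: 34.6
eef_pos: [525.1, 299.5, 22.6]
ee_rot: [0.0, -0.042, 0.999, 0.0]
force: [-1.0, 0.0, -0.8]
grip_width: 0.753
grip_force: 50.1
```

>>> step_arm --commands "0 0 0 0.1 0 0 0;0 0 0 0.2 0 0 0;0 0 0 0.25 0 0 0;0 0 0 0.25 0 0 0;0 0 0 0.25 0 0 0"

```text
time_s: 35.02
eef_pos: [525.1, 299.4, 19.9]
ee_rot: [-0.0, -0.042, 0.999, -0.0]
force: [-0.7, 0.1, -1.5]
grip_width: 0.751
grip_force: 50.1
```

>>> step_arm --commands "0 0 0 0.05 0 0 0;0 0 0 0.1 0 0 0;0 0 0 0.1 0 0 0;0 0 0 0.1 0 0 0"

```text
time_s: 35.35
eef_pos: [525.2, 299.5, 19.3]
ee_rot: [0.0, -0.042, 0.999, 0.0]
force: [-1.3, -0.5, 1.6]
grip_width: 0.752
grip_force: 50.5
```

>>> step_arm --commands "0 0 0 0.05 0 0 0;0 0 0 0.08 0 0 0;0 0 0 0.08 0 0 0;0 0 0 0.08 0 0 0"

```text
time_s: 35.68
eef_pos: [525.2, 299.5, 19.2]
ee_rot: [0.0, -0.042, 0.999, 0.0]
force: [-4.1, -2.0, 8.7]
grip_width: 0.751
grip_force: 51.3
```

>>> step_arm --commands "0.78 0 0 0 0 0 0;0.82 0 0 0 0 0 0;0.9 0 0 0 0 0 0;1 0 0 0 0 0 0;1 0 0 -0.5 0 0 0;1 0 0 -2 0 0 0;1 0 0 -5 0 0 0;1 0 0 -9 0 0 0;1 0 0 -13 0 0 0;1 0 -4 -13 0 0 0;1 2 -8 -13 0 0 0;1 4 -12 -13 0 0 0;1 6 -16 -13 0 0 0;1 7 -20 -13 0 0 0;1 8 -24 -13 0 0 0;1 8 -27 -13 0 0 0;1 8 -27 -13 0 0 0;1 8 -27 -13 0 0 0;1 8 -27 -13 0 0 0"

```text
time_s: 37.27
eef_pos: [467.9, 24.0, 148.4]
ee_rot: [0.0, -0.041, 0.999, 0.0]
force: [0.3, -0.0, 0.3]
grip_width: 1.002
grip_force: 0.0
```

```bash
python3 - <<'E'
from seg import *
im={c:capture(c) for c in CM}
hs=cv2.cvtColor(im["top"],cv2.COLOR_RGB2HSV)
m=comp(im["top"],(127,217),False);m=(m>0)&~((hs[...,0]>95)&(hs[...,0]<130))
k=cv2.connectedComponentsWithStats(m.astype(np.uint8),connectivity=4)
mp=cv2.morphologyEx(m.astype(np.uint8),cv2.MORPH_OPEN,np.ones((3,3)))
x,y,w,h=cv2.boundingRect(mp);print(x,y,w,h)
a=cv2.resize(im["top"][175:260,95:160],(390,510),interpolation=cv2.INTER_CUBIC);b=cv2.resize(im["top"][165:260,325:395],(376,510),interpolation=cv2.INTER_CUBIC)
v=np.hstack([a,b]);
def draw(P,off,sx,sy,ox,col):
    q=(proj(P,"top")-off+.5)*[sx,sy]+[ox,0];cv2.polylines(v,[q.round().astype(int)],True,col)
def rect(x,y,yaw,w,d,z): return np.array([[x,y,z]]+[])+np.array([[i*w/2,j*d/2,0] for i,j in((-1,-1),(1,-1),(1,1),(-1,1))])@R.from_euler('z',yaw).as_matrix().T
draw(rect(525.4,299.7,.084,170,66,46),[95,175],6,6,0,(0,255,255))
draw(rect(523.5,-303.4,-.234,136,50,48),[325,165],376/70,510/95,390,(0,255,255))
cv2.imwrite("pics/b1.png",v[...,::-1])
E
```

```text
106 181 43 71
```

View pics/b1.png

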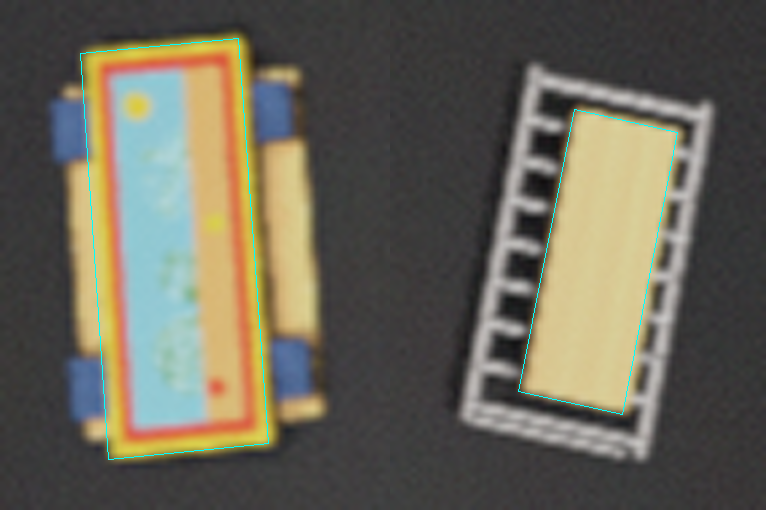

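```bash
python3 -c "
from rig import *
print(finish_job())"
```

```text
the job is handed in; nothing more can be done
None
```

The press is apart and the job is handed in at about 37 s of the 131 s. The red, brass and steel weights stand in their trays, the board lies centred and felt down on the rack, and the painting lies face up and centred on both cradle bars. My first grasp of the red weight closed on nothing because the fingertips sit about 29 mm higher than the interface text gives, but it disturbed nothing.

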